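Cap a sample tube and present it to the code scanner

ROBOT

A 6-joint arm with a two-finger parallel gripper is mounted at the origin on the work surface. World frame = base frame: x ahead of the robot, y to its left, z up, the work surface at z = 0. Lengths are in mm, angles in rad, forces in N, time in s.
With the tool pointing down it reaches from about 300 to 775 mm from the base axis. Payload 14.6 kg.
Tool frame: the origin (TCP) lies on the centre line of the jaws, within the pads' length; the fingertips stand 19 mm ahead of it and the grasp point (between the pads) is the TCP (bot.tip_reach is the distance from the TCP to the fingertips, in mm); z points along the fingers, y is the line along which they close (so a half turn about z gives the same grasp; the last joint's range is limited). The gripper opens to 85 mm and grips with 20 to 120 N. Pads are 22 mm wide; open, the fingers measure 114 mm over their backs; the gripper's body (76 mm by 85 mm) begins 54 mm behind the grasp point. The pads swing forward as they close: fully open they stand 13 mm farther back than shut.
Start: joints at [-1.271, 0.3, 1.521, -0, 1.321, -0.067], TCP at [197.239, -513.407, 250.281] pointing down, gripper open.
Joint ranges: [-3.03, 3.03], [-0.79, 2.21], [0.23, 2.52], [-1.04, 4.18], [0, 3.07], [-2.55, 2.55]. Speed limits (rad/s): [2.22, 2.22, 2.57, 3.14, 3.14, 3.14].

INTERFACE

Orientations are given as a unit quaternion [w, x, y, z].
In Python, from rig import bot gives the robot as it stands. Calls block until the motion is done:
- bot.move_to(position, orientation): joint-space move of the TCP to a pose.
- bot.servo_line(position, attitude=None, speed=150, until_force=None): straight line of the TCP; attitude=None keeps the orientation; speed is the mean speed in mm/s. With until_force (N) it stops when the force on the tool has changed by that much, and returns True; else False.
- bot.move_joints(angles): joint-space move.
- bot.move_gripper(opening, grip_force=None): finger opening in mm; grip_force is the grip in N (None keeps the last); returns when the fingers have stopped.
- bot.dwell(seconds).
- bot.ik(position, orientation): joint angles nearest the present ones, or None.
- bot.read_state(): the state.
- bot.read_camera(name): name is "side" or "top" or "wrist"; returns a dict with "image" (384x512x3 uint8, blue, green, red), "depth" (384x512 float32, mm along the optical axis (not along the pixel's ray), 0 where there is no reading), "fovy" (degrees; the focal length in pixels is half the picture's height over the tangent of half this angle, whatever the lens; pixels are square), "cx", "cy" (the principal point, pixels), "eye" and "attitude" of the camera in the world; the wrist camera has in their place "mount" (4x4, takes a point from camera to tool coordinates, whose origin is the TCP and whose axes are the flange's). Camera axes: x right, y down, z forward; pixel columns grow to the right and rows downward; lengths in mm; the calibration is good to about 2 mm. A picture is of the moment at which its call begins: read the wrist's pose just before it.
A pose or a line that the arm cannot do raises bot.MotionError and nothing moves.
- bot.finish_job(): hands the job in; it is judged then, once.
The state is a dict: "clock": time; "joint_positions": joint angles; "qvel": joint speeds; "effort": joint torques, N m; "ee_pos": TCP position; "tool_rot": TCP orientation; "ft_force": force on the tool from outside, world axes, zero at the start; "moment": the same for the moment, N m; "grip_width": finger opening in mm; "grip_force": force on a finger pad.
Only numpy, scipy, OpenCV 4.12 (cv2) and the standard library are available. Lean on these libraries where they do the work, as an engineer would, in place of code of your own. Each camera call takes 0.05 s, during which the arm holds its last target. There are 200 camera calls.

TASK

One tube in the rack has no cap: take the tall, narrow cap from the pocket tray and seat it fully home on that tube, then grip the tube itself, draw it up out of the rack and, cap end up, tilt it and hold it in front of the hands-free scanner, about 10 cm from its window, with the middle of the label in the scanner's line of sight and the tube square across that line. Finish while still holding the tube there, steady in mid-air and with its cap on; leave the other tubes and caps as they are and do not touch the scanner.

Things in the scene. Friction and masses are not known exactly. Their poses are not given: they have to be found in the camera images.
- rack: Black rack, fixed: 77 (x) by 173 mm (y), 50 mm high, 3 x 7 square cells of 19 mm at a 24 mm pitch. Tubes stand on its floor 4 mm above the bench, rims at 104 mm. Origin: centre of the underside; y along its length. Tubes stand in the cells at (x, y) = (-24, -72), (24, -24), (-24, 24), (24, 72) mm, which one where varies; other cells are empty.
- open_tube: The only tube without a cap: natural plastic, 17 mm outside, 100 mm long, round bottom, bore 14 mm, 15 to 29 g, upright and loose in its cell (1 mm play), 54 mm of it above the rack's top. White code label all the way round, 12 to 58 mm from its bottom, readable from any side. Origin: centre of the bottom; z along the tube to its mouth.
- tube_rim (a point): Centre of the open tube's mouth, level with the rim, 100 mm from its bottom. The cap is home when the underside of its head sits on this rim.
- tube_label (a point): Point on the open tube's axis, 35 mm from its bottom: the middle of the label.
- cap_tray: Grey pocket tray, fixed: 70 (x) by 154 mm (y), 18 mm high, 2 x 5 square pockets of 13.5 mm at a 28 mm pitch. Caps stand with the plug in a pocket, the head on the tray's top. Origin: centre of the underside; y along its length. The three caps stand in the pockets at (x, y) = (-14, -56), (14, 0), (-14, 56) mm, which one where varies.
- tall_cap: The open tube's cap, the only tall, narrow one in the tray, white: round head 16 mm across, 15 mm high; plug 12 mm across, 11 mm long, its last 4 mm tapered to 8 mm; 12 g. Origin: on the axis at the head's underside (18 mm above the bench at the start), z up. Enters the mouth with 1 mm clearance all round; only its weight keeps it on, so grip the tube below the rim.
- tube_a: Another 17 x 100 mm tube standing in the rack, but with its cap on (16 mm across, 15 mm high; 115 mm tall in all). Origin at its bottom, z axis up. Not to be disturbed.
- tube_b: Another 17 x 100 mm tube standing in the rack, but with its cap on (16 mm across, 15 mm high; 115 mm tall in all). Origin at its bottom, z axis up. Not to be disturbed.
- tube_c: Another 17 x 100 mm tube standing in the rack, but with its cap on (16 mm across, 15 mm high; 115 mm tall in all). Origin at its bottom, z axis up. Not to be disturbed.
- flat_cap_a: A flat cap for another kind of tube, same white plastic, in the tray: head 24 mm across and only 6 mm high, plug 9 mm across, 8 mm long. Origin on its axis at the underside of the head, z up. Not wanted, not to be disturbed.
- flat_cap_b: A flat cap for another kind of tube, same white plastic, in the tray: head 24 mm across and only 6 mm high, plug 9 mm across, 8 mm long. Origin on its axis at the underside of the head, z up. Not wanted, not to be disturbed.
- stand: Scanner stand, fixed: black round foot, 124 mm across, 22 mm high, its centre 30 mm behind the origin, with a flexible neck that carries a grey scanner gun; 320 mm high. Origin at bench height; x axis level, in the direction the scanner looks (across the middle of the bench); z up.
- window (a point): Centre of the gun's dark red window, 240 mm above the bench, 60 mm ahead (x) of the stand's origin. x axis: line of sight, out of the window, forward and 45 degrees down; y axis level; z axis forward and 45 degrees up. The gun's nose is 64 mm wide, 46 mm high; the gun reaches back from the window. Nothing stands ahead of or below the window.

How it is judged (in metres and radians):
On the way, in this order (a step that is already met when the one before it is completed fails the run):
1. the tall cap is seated home on the open tube, which still stands in the rack (distance between tall_cap and tube_rim below 0.004 m and angle between the z axis of tall_cap and the z axis of open_tube, either way round below 0.12 rad and height (world z) of open_tube below 0.02 m), for 0.2 s.
2. the capped tube is drawn up clear of the rack, held by the fingers (distance between tall_cap and tube_rim below 0.004 m and angle between the z axis of tall_cap and the z axis of open_tube, either way round below 0.12 rad and height (world z) of open_tube above 0.065 m and contact force between the fingers and open_tube above 0.5 N), for 0.1 s.
At the end, for the whole second after the job is handed in: Fingers hold the capped tube (cap within 4 mm, 7 deg of home) still in mid-air, bottom over 90 mm up, off rack and scanner; label middle 60-150 mm before the window, within 15 mm sideways, 18 mm up/down of the line of sight; tube within 17 deg of square to it, cap up (lean under 69 deg) (distance between tall_cap and tube_rim below 0.004 m and angle between the z axis of tall_cap and the z axis of open_tube, either way round below 0.12 rad and x of tube_label in the frame of window between 0.06 and 0.15 m and y of tube_label in the frame of window between -0.015 and 0.015 m and z of tube_label in the frame of window between -0.018 and 0.018 m and angle between the z axis of open_tube and the x axis of window, either way round above 1.27 rad and angle between open_tube's own z axis and vertical below 1.2 rad and height (world z) of open_tube above 0.09 m and contact force between the fingers and open_tube above 0.5 N and contact force between open_tube and stand below 0.2 N and contact force between open_tube and rack below 0.2 N and linear speed of open_tube below 0.02 m/s); the arm keeps its last pose, push and grip.
It fails at once if another tube is disturbed (moved more than 15 mm) (distance of any of tube_a, tube_b, tube_c from where it was at the start of the episode above 0.015 m).
It fails at once if another cap is disturbed (moved more than 15 mm) (distance of any of flat_cap_a, flat_cap_b from where it was at the start of the episode above 0.015 m).
It fails at once if the scanner or its stand is pushed by the robot or the tube (contact force between any of the arm, the fingers, open_tube and stand above 1 N).
It also fails if it takes over 58 s, if anything falls off the work surface, if the arm or the gripper's body presses on something with over 40 N, if the wrist force passes 120 N, or if a joint passes its speed limit or range.

## Working session

There is one attempt and no reset: what is moved stays moved. The work goes in short steps, each a Python script; the robot and the scene stay as the last script left them, time stands still between calls to the robot, and variables do not carry over. Pictures are saved under pics/ and viewed, at most 10 in all, crops included, and the job is handed in when it is done.

```bash
ls; mkdir -p pics
cat > h.py <<'E'
from rig import bot
import numpy as np, cv2
from scipy.spatial.transform import Rotation as R
def rot(q): return R.from_quat(np.array(q)[[1,2,3,0]])
def quat(r): q=r.as_quat(); return [q[3],q[0],q[1],q[2]]
def cloud(name):
    s=bot.read_state(); c=bot.read_camera(name); d=c["depth"]; h,w=d.shape
    f=h/2/np.tan(np.radians(c["fovy"])/2)
    v,u=np.mgrid[:h,:w]
    P=np.dstack([(u-c["cx"])/f*d,(v-c["cy"])/f*d,d])
    if name=="wrist":
        M=np.array(c["mount"]); P=P@M[:3,:3].T+M[:3,3]
        P=P@rot(s["tool_rot"]).as_matrix().T+np.array(s["ee_pos"])
    else:
        A=np.array(c["attitude"]); A=A if A.shape==(3,3) else rot(A).as_matrix()
        P=P@A.T+np.array(c["eye"])
    P[d<=0]=np.nan
    return c["image"],P,c
E
python3 - <<'E'
from h import *
for n in ("top","side"):
    im,P,c=cloud(n); cv2.imwrite(f"pics/{n}0.png",im); np.save(n+"0.npy",P); print(n,c["eye"],c["attitude"],c["fovy"])
    print(np.nanmedian(P.reshape(-1,3),0))
s=bot.read_state(); print(s["clock"],s["tool_rot"],s["ee_pos"])
E
```

```text
pics
top [ 466.64910581   -6.99329872 1522.73808585] [-0.02997435  0.71455841 -0.69856082  0.02281667] 48.71989679586669
[588.0221511   22.97712534  -0.77234576]
side [ 258.11150104 -857.7053403  1026.82499346] [-0.39020657  0.90501603 -0.15693422  0.06369047] 46.78728008494387
[609.51792567  38.8498634    1.42933901]
0.1 [-5.33755281e-04  9.83224560e-01  1.82398395e-01 -6.85066230e-05] [ 197.20475485 -513.22284043  249.75359343]
```

View pics/top0.png

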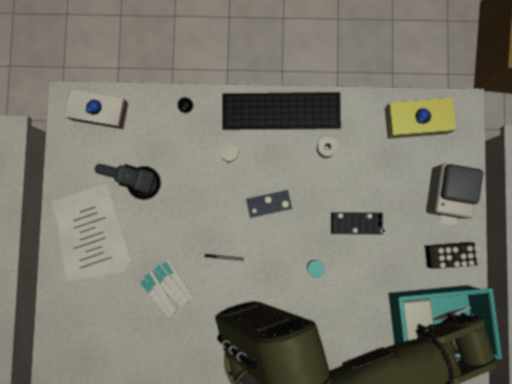

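View pics/side0.png

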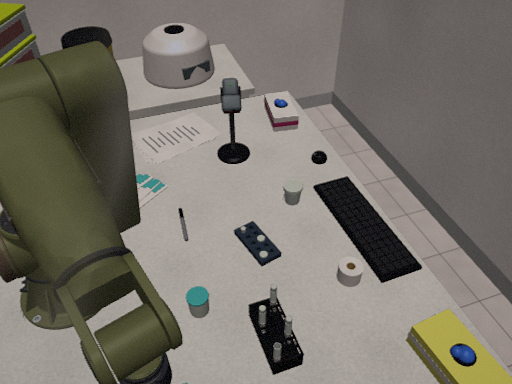

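The top view shows the tray near (269,203), the rack near (357,223) and the scanner near (140,180). The side view shows the four tubes at about (262,315), (273,295), (288,325) and (277,352).

```bash
cat > a.py <<'E'
from h import *
for n,boxes in (("top",dict(tray=(240,185,300,222),rack=(322,205,392,240),stand=(85,155,170,205))),("side",dict(tray=(228,215,288,270),rack=(240,280,310,375),stand=(205,70,260,170)))):
    P=np.load(n+"0.npy"); im=cv2.imread(f"pics/{n}0.png")
    for k,(a,b,c,d) in boxes.items():
        Q=P[b:d,a:c].reshape(-1,3); Q=Q[~np.isnan(Q[:,0])]
        if k!="stand":
            S=Q[(Q[:,2]>(10 if k=="tray" else 35))&(Q[:,2]<(25 if k=="tray" else 60))]
            r=cv2.minAreaRect(S[:,:2].astype(np.float32)); print(n,k,r,np.median(S[:,2]))
            T=Q[Q[:,2]>(21 if k=="tray" else 90)]
            m,l=np.inf,0
            print(np.round(T[np.lexsort((T[:,1],))][::max(1,len(T)//25)]).astype(int).tolist())
        else:
            for lo,hi in ((12,30),(40,180),(180,400)):
                S=Q[(Q[:,2]>lo)&(Q[:,2]<hi)]
                if len(S): print(n,k,lo,len(S),S.mean(0).round(),S.min(0).round(),S.max(0).round(),cv2.minAreaRect(S[:,:2].astype(np.float32)), cv2.minEnclosingCircle(S[:,:2].astype(np.float32)))
a=cv2.imread("pics/top0.png")
x=cv2.resize(a[180:245,240:400],None,fx=5,fy=5,interpolation=cv2.INTER_CUBIC)
cv2.imwrite("pics/topc.png",x)
E
python3 a.py
```

```text
top tray ((553.6514282226562, -16.3602294921875), (88.70787811279297, 166.77003479003906), 14.356340408325195) 18.304798444321364
[[540, -103, 23], [550, -92, 29], [539, -85, 26], [550, -82, 22], [539, -78, 27], [546, -75, 30], [546, -68, 21], [574, -60, 22], [581, -57, 22], [521, -47, 25], [545, -39, 22], [559, -32, 25], [566, -28, 27], [559, -25, 30], [563, -21, 25], [548, -18, 23], [556, -14, 22], [573, -11, 22], [538, -1, 21], [516, 13, 22], [515, 23, 29], [522, 27, 40], [526, 31, 33], [526, 34, 21], [529, 41, 26], [561, 50, 21]]
top rack ((484.9057312011719, -331.877197265625), (76.29279327392578, 172.90225219726562), 1.3038303852081299) 49.18225516537905
[[460, -412, 102], [466, -411, 105], [469, -402, 102], [459, -398, 105], [462, -395, 93], [508, -360, 124], [514, -357, 121], [511, -356, 115], [514, -352, 116], [501, -351, 107], [515, -350, 112], [511, -348, 118], [464, -316, 118], [454, -312, 119], [454, -309, 117], [454, -307, 113], [461, -305, 120], [457, -303, 115], [461, -302, 121], [460, -301, 111], [512, -266, 120], [502, -262, 121], [509, -260, 115], [516, -258, 107],
[... 1647 characters left out ...]
0]]
side stand 12 461 [613. 466.  19.] [552. 366.  12.] [ 708. 1064.   30.] ((628.2814331054688, 716.241455078125), (705.0365600585938, 116.56259155273438), 86.44293212890625) ((644.4230346679688, 715.2379760742188), 355.0243835449219)
side stand 40 166 [616. 477. 100.] [602. 418.  41.] [ 677. 1017.  180.] ((639.6644287109375, 717.4571533203125), (602.1149291992188, 21.62027359008789), 84.61256408691406) ((638.9830322265625, 717.5214233398438), 301.12115478515625)
side stand 180 663 [594. 366. 285.] [558. 325. 180.] [632. 426. 330.] ((597.6450805664062, 378.2586669921875), (102.36054992675781, 65.80256652832031), 77.08489990234375) ((597.7276611328125, 377.30108642578125), 52.82250213623047)
```

```bash
python3 - <<'E'
import cv2
a=cv2.imread("pics/top0.png");b=cv2.imread("pics/side0.png")
f=lambda i,s:cv2.resize(i,s,interpolation=cv2.INTER_CUBIC)
import numpy as np
x=np.vstack([f(a[185:245,240:400],(800,300)),np.hstack([f(b[210:380,225:315],(159,300)),f(b[210:380,225:315],(159,300)),f(b[65:170,190:270],(229,300)),f(a[150:210,80:170],(253,300))[:,:253]])])
y=np.hstack([f(b[210:380,225:315],(318,600)),f(b[65:170,190:270],(457,600))])
cv2.imwrite("pics/c1.png",x);cv2.imwrite("pics/c2.png",y)
E
python3 - <<'E'
from h import *
F=[];G=[]
for n,(a,b,c,d) in (("top",(85,155,170,205)),("side",(205,70,260,170))):
    P=np.load(n+"0.npy")[b:d,a:c].reshape(-1,3)
    S=P[(P[:,2]>14)&(P[:,2]<30)&(P[:,1]<500)&(P[:,0]<690)]; print(n,cv2.minEnclosingCircle(S[:,:2].astype(np.float32)),len(S),np.median(S[:,2]))
    N=P[(P[:,2]>40)&(P[:,2]<170)&(P[:,1]<500)]; print("neck",len(N),np.median(N,0) if len(N) else 0)
    g=P[(P[:,2]>225)&(P[:,2]<335)&(P[:,1]<430)]; G.append(g)
    for z in range(230,340,15):
        s=g[abs(g[:,2]-z)<7.5]
        if len(s)>5: print(z,len(s),cv2.minAreaRect(s[:,:2].astype(np.float32)),s.mean(0).round())
M=np.array(bot.read_camera("wrist")["mount"]); print(M.round(3))
# IK test for final pose
for foot in [(614,428)]:
  for th in (-90,-100,-110):
    f=np.array([np.cos(np.radians(th)),np.sin(np.radians(th)),0]); u=np.array([0,0,1.])
    W=np.array([*foot,240])+90*f; lab=W+100*(f-u)/2**.5; t=(f+u)/2**.5
    tcp=lab+41*t
    for roll in range(0,360,30):
        z=-t; x0=np.cross(u,z); x0/=np.linalg.norm(x0); y0=np.cross(z,x0)
        r=R.from_matrix(np.c_[x0,y0,z])*R.from_euler("z",roll,degrees=True)
        q=bot.ik(tcp.tolist(),quat(r))
        if q is not None: print(th,roll,np.round(q,2))
for yaw in range(0,360,30):
    q=bot.ik([460,-405,80],quat(R.from_euler("ZX",[yaw,180],degrees=True)))
    if q is not None: print("rack",yaw,np.round(q,2))
E
```

```text
top ((611.6189575195312, 426.87628173828125), 60.51230239868164) 255 17.671081398417982
neck 0 0
260 81 ((580.3738403320312, 356.95843505859375), (49.570491790771484, 86.74574279785156), 30.303794860839844) [587. 337. 262.]
275 152 ((598.8189697265625, 373.7150573730469), (90.24617004394531, 63.86407470703125), 76.16613006591797) [592. 351. 276.]
290 222 ((602.6348266601562, 389.5070495605469), (89.43289184570312, 65.24767303466797), 74.89665222167969) [598. 368. 289.]
305 150 ((604.1119995117188, 397.63616943359375), (61.98318862915039, 61.211097717285156), 2.882847785949707) [601. 386. 305.]
320 200 ((605.9429321289062, 402.6042785644531), (40.88596725463867, 50.18826675415039), 77.00934600830078) [605. 401. 320.]
335 10 ((610.5758056640625, 403.68292236328125), (8.761170387268066, 23.2180118560791), 71.0232925415039) [610. 403. 329.]
side ((609.8875732421875, 421.9027099609375), 63.13507080078125) 383 19.068002560265427
neck 144 [612.62473229 440.92245952  95.89037294]
230 11 ((592.9682006835938, 353.708984375), (11.709599494934082, 55.939857482910156), 74.59394836425781) [599. 35
[... 2034 characters left out ...]
.33 1.77 0.96 0.88 0.42]
-110 150 [0.13 0.33 1.77 0.96 0.88 0.94]
-110 180 [0.13 0.33 1.77 0.96 0.88 1.46]
-110 210 [0.13 0.33 1.77 0.96 0.88 1.99]
-110 240 [0.13 0.33 1.77 0.96 0.88 2.51]
-110 330 [ 0.13  0.33  1.77  0.96  0.88 -2.2 ]
rack 0 [-0.78  0.62  1.48 -0.    1.04  0.79]
rack 30 [-0.78  0.62  1.48 -0.    1.04  0.27]
rack 60 [-0.78  0.62  1.48  0.    1.04 -0.26]
rack 90 [-0.78  0.62  1.48  0.    1.04 -0.78]
rack 120 [-0.78  0.62  1.48  0.    1.04 -1.31]
rack 150 [-0.78  0.62  1.48  0.    1.04 -1.83]
rack 180 [-0.78  0.62  1.48  0.    1.04 -2.35]
rack 270 [-0.78  0.62  1.48 -0.    1.04  2.36]
rack 300 [-0.78  0.62  1.48 -0.    1.04  1.84]
rack 330 [-0.78  0.62  1.48 -0.    1.04  1.31]
```

View pics/c2.png

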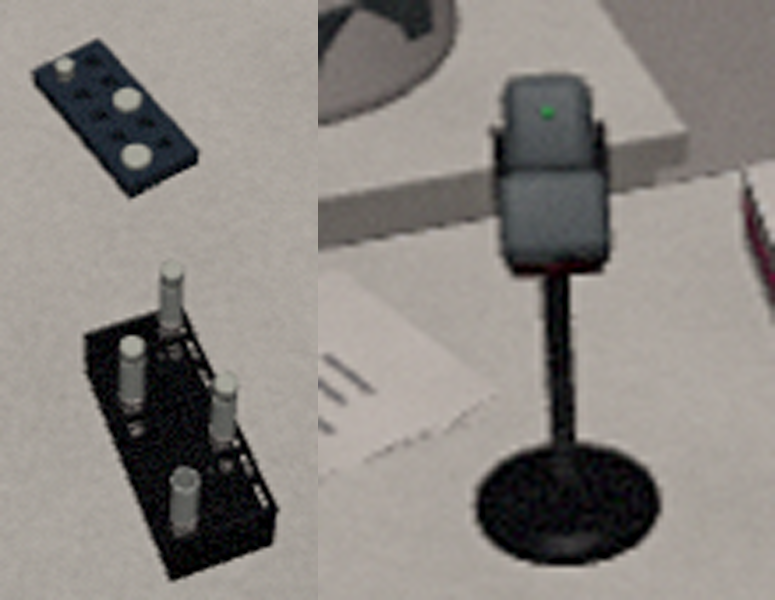

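The crops confirm that the open tube is the nearest one, at (183,500), which is rack cell (-24,-72). The tall cap is at the far end of the tray, (65,68). The gun faces about -105°. Next I look at the cap from close up.

```bash
cat >> h.py <<'E'
def down(yaw): return quat(R.from_euler("ZX",[yaw,180],degrees=True))
def circ(P,c0,zlo,zhi,rad=25):
    Q=P.reshape(-1,3); Q=Q[(np.hypot(Q[:,0]-c0[0],Q[:,1]-c0[1])<rad)&(Q[:,2]>zlo)&(Q[:,2]<zhi)]
    return Q.mean(0).round(1),cv2.minEnclosingCircle(Q[:,:2].astype(np.float32)),len(Q),np.median(Q[:,2]).round(1)
E
python3 - <<'E'
from h import *
bot.move_gripper(40,20)
bot.move_to([519,27,130],down(104))
im,P,c=cloud("wrist"); cv2.imwrite("pics/w1.png",im); np.save("w1.npy",P)
print(circ(P,(519,27),29,40)); print(bot.read_state()["clock"],bot.read_state()["ee_pos"])
S=P.reshape(-1,3); S=S[(S[:,2]>12)&(S[:,2]<22)&(np.hypot(S[:,0]-548,S[:,1]+20)<110)]; print(cv2.minAreaRect(S[:,:2].astype(np.float32)),np.median(S[:,2]))
E
```

```text
(array([518.3,  28.2,  32.2]), ((518.5661010742188, 27.492952346801758), 8.540809631347656), 367, np.float64(32.4))
2.9917 [519.12627819  26.31580028 130.13519511]
((545.2816162109375, -23.952423095703125), (70.62671661376953, 155.78321838378906), 13.480106353759766) 17.593419311342146
```

View pics/w1.png

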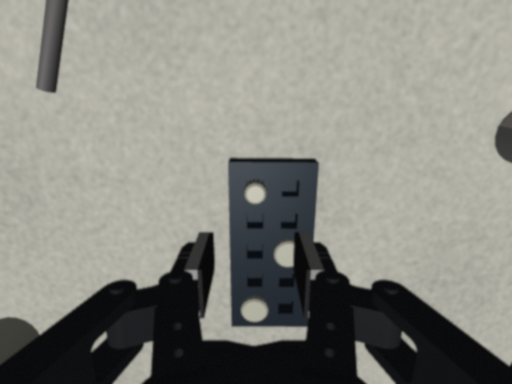

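The cap at (255,193) measures (518.5, 27.5), which matches the tray fit. I'll pick it, then look at the tube mouth from above.

Run:
```python
from h import *
c=[518.5,27.5]
bot.servo_line(c+[70],down(103.5),speed=150)
print("touch",bot.servo_line(c+[40],speed=60,until_force=8), bot.read_state()["ee_pos"])
bot.move_gripper(5,25); s=bot.read_state(); print(s["grip_width"],s["grip_force"],s["ee_pos"])
bot.servo_line(c+[150],speed=120)
s=bot.read_state(); print(s["grip_width"],s["grip_force"])
im,P,_=cloud("wrist"); cv2.imwrite("pics/w2.png",im)
bot.move_to([460,-475,200],down(90))
im,P,_=cloud("wrist"); cv2.imwrite("pics/w3.png",im); np.save("w3.npy",P)
print(circ(P,(460,-405),85,112,20)); print(circ(P,(460,-405),98,112,20))
for c0 in ((508,-357),(455,-309),(505,-259)): print(circ(P,c0,112,125,20))
S=P.reshape(-1,3); S=S[(S[:,2]>44)&(S[:,2]<54)&(np.hypot(S[:,0]-484,S[:,1]+331)<110)]; print(cv2.minAreaRect(S[:,:2].astype(np.float32)))
print(bot.read_state()["ee_pos"],bot.read_state()["clock"])
w2=cv2.imread("pics/w2.png"); cv2.imwrite("pics/w23.png",np.hstack([w2[180:384,100:400],im[0:384,100:500][90:294]]))
```

```text
touch False [518.53988829  27.50414009  39.96445564]
14.377017356547428 24.42938804626465 [518.85153934  27.51350797  40.41922826]
14.98739948118484 24.667890965938568
(array([ 459.7, -405. ,  101.4]), ((459.7479553222656, -404.5193176269531), 8.492347717285156), 212, np.float64(103.3))
(array([ 459.8, -404.6,  103.4]), ((459.7479553222656, -404.5193176269531), 8.492347717285156), 179, np.float64(103.5))
(array([ 506.6, -356.7,  117.9]), ((506.8773193359375, -355.9517822265625), 8.692085266113281), 720, np.float64(118.2))
(array([nan, nan, nan]), ((0.0, 0.0), 0.0), 0, np.float64(nan))
(array([nan, nan, nan]), ((0.0, 0.0), 0.0), 0, np.float64(nan))
((483.55426025390625, -374.9882507324219), (77.31349182128906, 87.45289611816406), 0.53109210729599)
[ 460.75264166 -474.05823948  200.03480144] 7.5333h.py:22: RuntimeWarning: Mean of empty slice.
  return Q.mean(0).round(1),cv2.minEnclosingCircle(Q[:,:2].astype(np.float32)),len(Q),np.median(Q[:,2]).round(1)
  ret = um.true_divide(
  return _methods._mean(a, axis=axis, dtype=dtype,
  ret = ret.dtype.type(ret / rcount)
```

View pics/w23.png

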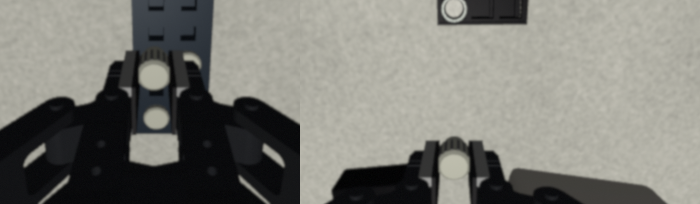

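Run:
```python
from h import *
P=np.load("w3.npy"); im=cv2.imread("pics/w3.png")
Q=P.reshape(-1,3); I=im.reshape(-1,3).mean(1)
m=(np.hypot(Q[:,0]-460.75,Q[:,1]+474)<11)&(Q[:,2]>186)&(Q[:,2]<200)
for thr in (60,100,130):
    q=Q[m&(I>thr)]; print(thr,len(q),q.mean(0),cv2.minEnclosingCircle(q[:,:2].astype(np.float32)),np.percentile(q[:,2],[5,50,95]))
q=Q[m&(I>100)]; A=np.c_[q-q.mean(0)]; print("normal",np.linalg.svd(A,full_matrices=False)[2][2])
```

```text
60 858 [ 459.8060263  -473.16065267  191.79818959] ((460.27166748046875, -475.4465026855469), 9.793936729431152) [189.78374564 191.92725879 193.15070602]
100 755 [ 459.75982693 -473.57382218  191.87752076] ((460.54644775390625, -475.5491638183594), 9.492570877075195) [190.54291693 191.95092995 192.89658221]
130 663 [ 459.70934334 -474.08431869  191.99953562] ((459.909423828125, -474.7022399902344), 7.972099781036377) [190.96448434 192.04000012 192.93871759]
normal [-0.00166307  0.01832412  0.99983072]
```

Run:
```python
from h import *
c=[460.7,-404.1]
bot.move_to(c+[160],down(90)); 
bot.servo_line(c+[142],speed=60)
t=bot.servo_line(c+[125],speed=20,until_force=5); s=bot.read_state(); print(t,s["ee_pos"],s["ft_force"],s["grip_width"],s["clock"])
```

```text
True [ 460.79278431 -404.19360098  125.95724941] [ 0.33914636 -1.22186095  4.99866841] 14.294019203416312 9.175
```

Run:
```python
from h import *
bot.move_gripper(36); bot.dwell(0.2)
s=bot.read_state(); x,y,z=s["ee_pos"]
bot.servo_line([460.3,-404.1,190],speed=120)
bot.move_to([460,-470,210],down(90))
im,P,_=cloud("wrist"); cv2.imwrite("pics/w4.png",im[0:300,100:500])
for a,b in ((95,112),(112,126)): print(circ(P,(460,-405),a,b,16))
print(circ(P,(507,-356),112,126,16)); print(bot.read_state()["clock"])
```

```text
(array([ 459.6, -398.6,  104.2]), ((460.98870849609375, -400.60479736328125), 7.259518623352051), 5, np.float64(103.6))
(array([ 459.9, -404.2,  118.3]), ((459.8160095214844, -404.3271179199219), 8.242408752441406), 476, np.float64(118.3))
(array([ 506.6, -356.5,  117.9]), ((507.23687744140625, -356.0721435546875), 8.588142395019531), 652, np.float64(118.2))
10.8417
```

View pics/w4.png

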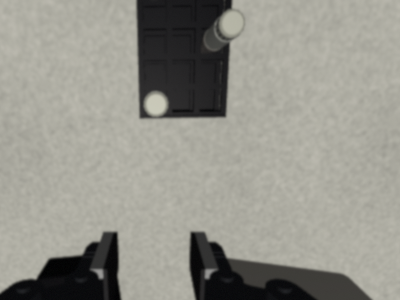

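The cap top is at 118.3 mm, level with the neighbouring tube's cap, so it is seated. Now I grip the tube below the rim and lift.

Run:
```python
from h import *
c=[460.4,-404.2]
bot.move_to(c+[190],down(90))
print(bot.servo_line(c+[80],speed=80,until_force=6), bot.read_state()["ee_pos"])
bot.move_gripper(8,35); s=bot.read_state(); print(s["grip_width"],s["grip_force"],s["ft_force"])
bot.servo_line(c+[120],speed=50); s=bot.read_state(); print(s["grip_width"],s["ft_force"])
bot.servo_line(c+[235],speed=100); bot.dwell(.2)
s=bot.read_state(); print(s["grip_width"],s["grip_force"],s["ee_pos"],s["clock"])
im,P,_=cloud("wrist"); cv2.imwrite("pics/w5.png",im); np.save("w5.npy",P)
i2,P2,_=cloud("side"); np.save("s5.npy",P2)
print(circ(P,c,255,285,16))
cv2.imwrite("pics/w5c.png",np.hstack([im[150:384,100:400],cv2.resize(i2[180:336,170:370],(300,234))]))
```

```text
False [ 460.57941802 -404.36218628   80.52336421]
16.593597456064973 34.02811818290502 [-1.44372526  0.45742974  2.45460283]
16.545936470304092 [-0.65027234 -0.46304547 -1.0510633 ]
16.526474171441627 34.070374423172325 [ 460.35098685 -404.14110999  234.57375031] 15.5
(array([ 460.1, -400.4,  267.9]), ((460.40325927734375, -404.1924743652344), 15.991031646728516), 3618, np.float64(270.2))
```

View pics/w5c.png

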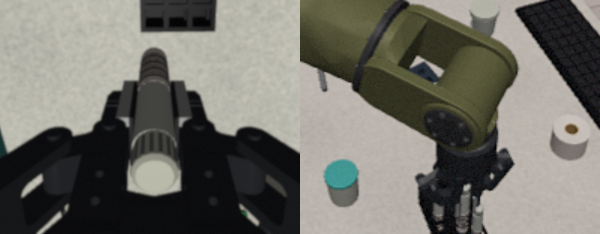

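The cap at (155,165) is on and the tube hangs straight in the grip. Now I move to the scanner.

```bash
cat > fin.py <<'E'
from h import *
th=np.radians(-105.5); f=np.array([np.cos(th),np.sin(th),0]); u=np.array([0,0,1.])
W=np.array([610.5,424.5,240])+90*f; wx=(f-u)/2**.5; t=(f+u)/2**.5
Rw=np.c_[wx,np.cross(t,wx),t]
def pose(d,roll=90,back=0):
    x0=-np.cross(u,f)
    r=R.from_matrix(np.c_[x0,np.cross(-t,x0),-t])*R.from_euler("z",roll,degrees=True)
    return (W+d*wx+41.5*t+back*f).tolist(),quat(r)
E
python3 - <<'E'
from fin import *
p,q=pose(100,90,150); p[2]+=30
print(p,bot.ik(p,q)); s=bot.read_state(); print(s["joint_positions"])
bot.servo_line(p,q,speed=110)
s=bot.read_state(); print(s["grip_width"],s["grip_force"],s["ee_pos"],s["joint_positions"],s["clock"])
im,P,_=cloud("wrist"); i2,P2,_=cloud("side"); i3,P3,_=cloud("top"); np.save("s6.npy",P2); np.save("t6.npy",P3)
cv2.imwrite("pics/w6.png",np.hstack([cv2.resize(im,(400,300)),cv2.resize(i2[60:210,150:350],(400,300))]))
E
```

```text
[519.6240911307908, 96.81205886486228, 228.63425330058698] [-0.19530596  0.24290126  1.81246225  0.86497995  1.18487884 -0.30971063]
[-7.80278182e-01  4.52153162e-01  1.34949262e+00  3.86460306e-05
  1.34033229e+00 -7.80242375e-01]
16.113221732194756 34.09517402993515 [519.6413957   96.75152381 228.6626128 ] [-0.19541219  0.24287113  1.81241535  0.86493458  1.18491415 -0.30972213] 20.3333
```

View pics/w6.png

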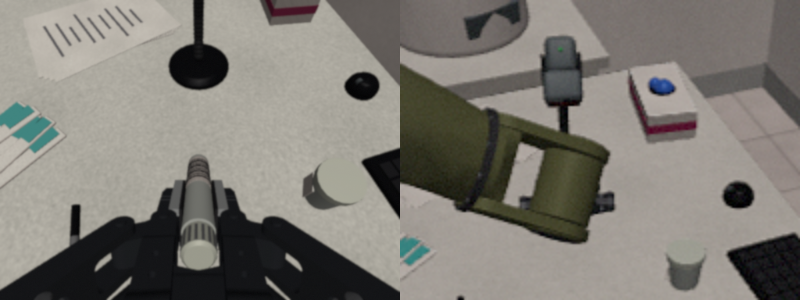

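The wrist view shows the tube (x≈198) in line with the neck and foot (x≈199), so the heading is right. Moving in.

Run:
```python
from fin import *
im,P,_=cloud("wrist"); Q=P.reshape(-1,3); S=Q[(Q[:,2]>13)&(Q[:,2]<32)&(np.hypot(Q[:,0]-610,Q[:,1]-424)<72)]
print("foot",cv2.minEnclosingCircle(S[:,:2].astype(np.float32)),len(S))
p,q=pose(100); s=bot.servo_line(p,q,speed=50); bot.dwell(.5)
s=bot.read_state(); print(s["grip_width"],s["grip_force"],s["ee_pos"],p,s["ft_force"],s["clock"])
im,P,_=cloud("wrist"); i2,P2,_=cloud("side")
cv2.imwrite("pics/w7.png",np.hstack([cv2.resize(im,(400,300)),cv2.resize(i2[60:210,150:350],(400,300))]))
# tube points in window frame (wrist camera): cap & label estimate
L=(Q*0)
V=(P.reshape(-1,3)-W)@Rw
m=(abs(V[:,1])<13)&(abs(V[:,0]-100)<20)&(V[:,2]>-45)&(V[:,2]<130)
for a in range(-40,125,20):
    k=V[m&(abs(V[:,2]-a)<10)]
    if len(k): print(a,len(k),k.mean(0).round(1),k.min(0).round(1),k.max(0).round(1))
```

```text
foot ((611.7225341796875, 427.26104736328125), 58.29264450073242) 2762
16.09933691286689 34.09468387020752 [559.73036207 241.35697772 198.65817028] [559.7098475425294, 241.35662684615573, 198.63425330058698] [ 0.40954468 -0.44213264 -1.03839593] 24.2417
-20 214 [ 93.2  -0.4 -17.7] [ 90.9  -8.7 -28.5] [ 98.3   8.1 -10. ]
0 373 [93.3 -0.1  0.6] [ 91.   -8.9 -10. ] [99.   8.3 10. ]
20 607 [93.1 -0.3 21.6] [ 89.6 -12.7  10. ] [98.7 12.7 30. ]
40 1269 [92.3 -0.  40.7] [ 89.4 -13.   30. ] [98.3 13.  50. ]
60 2512 [94.5 -0.2 61.2] [ 88.4 -13.   50. ] [112.4  13.   70. ]
80 3027 [96.6 -0.  78.6] [ 83.7 -13.   70. ] [113.4  13.   90. ]
100 4915 [8.770e+01 1.000e-01 1.028e+02] [ 82.5 -13.   90. ] [ 94.4  13.  110. ]
120 1294 [ 83.9   0.3 113.6] [ 80.2 -13.  110. ] [ 90.7  13.  118.9]
```

View pics/w7.png

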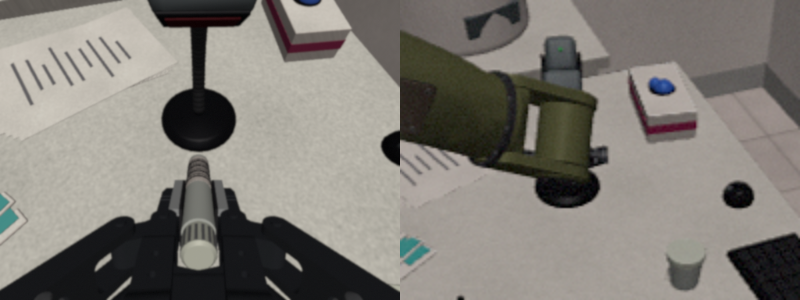

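Run:
```python
from fin import *
im,P,_=cloud("wrist"); V=((P-W)@Rw)
k=V[0:40,170:345].reshape(-1,3); k=k[(abs(k[:,0])<60)&(abs(k[:,2])<80)]
print(len(k),np.nanpercentile(k,[2,50,98],axis=0).round(1))
red=(im[...,2].astype(int)-im[...,1]>25)[0:40,170:345]; r=V[0:40,170:345][red]; r=r[abs(r[:,0])<60]; print("red",len(r),np.nanmean(r,0) if len(r) else 0, np.nanpercentile(r,[5,95],axis=0) if len(r) else 0)
s=bot.read_state(); print(s["qvel"],s["grip_force"],s["clock"])
```

```text
4246 [[-11.1 -24.6 -14.6]
 [ -5.9   1.7  14.1]
 [ -3.   28.7  18.2]]
red 312 [-3.61325627  2.37241491  9.10451883] [[ -4.32059652 -17.5415273    7.41423855]
 [ -3.06080934  21.8002414   10.54954186]]
[ 9.96485705e-04  1.58541484e-03 -2.25412359e-04  5.96440994e-05
  2.60794257e-04  1.66062408e-03] 34.09494701307267 24.3917
```

The nose is centred within about 2 mm sideways and the other offsets are under 5 mm, all well inside tolerance. Handing in.

```bash
python3 -c "
from rig import bot
print(bot.finish_job())"
```

```text
the job is handed in; nothing more can be done
None
```

The job is handed in: the tall cap is seated on the open tube, and the arm is holding the capped tube steady about 10 cm from the scanner window, square to its line of sight with the label centred within about 5 mm; the hand-in call returned no verdict.

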